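# Unlock a fittings dispenser and release one coupling

## Robot

A 6-joint arm with a two-finger parallel gripper is mounted at the origin on the work surface. World frame = base frame: x ahead of the robot, y to its left, z up, the work surface at z = 0. Lengths are in mm, angles in rad, forces in N, time in s.
With the tool pointing down it reaches from about 300 to 775 mm from the base axis. Payload 14.6 kg.
Tool frame: the origin (TCP) lies at the very end of the fingers, on their centre line; the grasp point (between the pads) lies 19 mm behind it; z points along the fingers, y is the line along which they close (so a half turn about z gives the same grasp; the last joint's range is limited). The gripper opens to 94 mm and grips with 3 to 60 N. Pads are 16 mm wide; open, the fingers measure 119 mm over their backs; the gripper's body (75 mm by 177 mm) begins 78 mm behind the grasp point.
Start: joints at [-1.311, 0.3, 1.521, -0, 1.321, -0.067], TCP at [176.55, -520.883, 182.946] pointing down, gripper open.
Joint ranges: [-3.03, 3.03], [-0.79, 2.21], [0.23, 2.52], [-1.04, 4.18], [0, 3.07], [-2.55, 2.55]. Speed limits (rad/s): [2.22, 2.22, 2.57, 3.14, 3.14, 3.14].

## Interface

Orientations are given as [roll, pitch, yaw] about the fixed x, y, z axes, in that order (R = Rz(yaw) Ry(pitch) Rx(roll)).
In Python, from cell import manip, camera, get_calibration gives the robot as it stands. The module is installed in compiled form; this text tells all that it offers.
- The arm moves only by the tool jog_arm, never from a script. Its argument "plan" is one flat list of numbers, 6 for each row, row after row: the shift along the world's x, y, z in m, then the turn, a rotation vector about the world's x, y, z in degrees. A call has 1 to 20 rows; each row is the pose to reach, as a shift and turn from the pose commanded when the call began; what a row does not reach only later rows make up. A row lasts 1/10 s, in which the tool goes at most 50 mm and 8.59 degrees, less where a joint would pass 70% of its speed; a pose out of reach is approached as far as the arm can. A call with a gripper value outside its range is refused whole. "claw" is the finger opening in m, from 0 to 0.094, set as the call begins (left out, the last holds). The fingers move at their own pace and stop on an object; "force" is the grip in N (left out, the last holds). Time passes only in rows, so rows that repeat a pose let the fingers close. It gives the time, the measured TCP pose, the force, the opening and the grip force at its end, in the units of the state.
- manip.read_state(): the state, without advancing time (a new reading comes with each control period).
- camera(name): name is "side" or "top" or "wrist"; returns (picture, depth): 384x512x3 uint8, red, green, blue; 384x512 float32, mm along the optical axis (not along the pixel's ray), 0 where there is no reading.
- get_calibration(name): a dict with "fx", "fy", "cx", "cy" (pixels), "origin" and "attitude" of the camera in the world. Camera axes: x right, y down, z forward; pixel columns grow to the right and rows downward; lengths in mm; the calibration is good to about 2 mm. A picture is of the moment at which its call begins: read the wrist's pose just before it. get_calibration takes no time and is no camera call; for the wrist camera it gives the pose at the moment of the call.
- manip.sign_off(): hands the job in; it is judged then, once.
The state is a dict: "clock": time; "joints": joint angles; "qd": joint speeds; "effort": joint torques, N m; "eef_pos": TCP position; "eef_rot": TCP orientation; "wrist_force": force on the tool from outside, world axes, zero at the start; "moment": the same for the moment, N m; "finger_gap": finger opening in mm; "finger_force": force on a finger pad.
Only numpy, scipy, OpenCV 4.12 (cv2) and the standard library are available. Lean on these libraries where they do the work, as an engineer would, in place of code of your own. Each camera call takes 0.05 s, during which the arm holds its last target. There are 200 camera calls.

## Task

Release exactly one pipe coupling from the bench dispenser into its catch tray: slide the steel lock tab fully aside, then push the button it was covering all the way down, let the front coupling roll out, and let the button come back up, leaving the tab aside. The tab slides only one way, towards the tray or away from it, and you cannot see which: feel for it and do not force it against its stop. Work the dispenser only by its tab and button, keep the gripper off the couplings, and leave everything else on the bench where it is.

Things in the scene. Friction and masses are not known exactly. Their poses are not given: they have to be found in the camera images.
- dispenser: Grey metal dispenser fixed to the bench, 390 x 176 mm. Origin: on the bench straight under the button; -x points to the catch-tray end, z up. Its housing is 210 x 80 x 100 mm high, centred on the origin; on top, along x, two guide rails (inner faces at y +-30 mm, tops z 125) flank the button and carry the lock tab. The open chute runs beside it at y -136..-40 (walls to z 125).
- tray (a point): Centre of the catch tray's floor (z 6 mm); the tray is open above, 108 mm (x) by 86 mm (y) inside, walls to z 55. Couplings roll down into it from the chute, whose floor slopes 9 degrees down towards -x. Axes as the dispenser's.
- tab_rib (a point): Top centre of the rib of the lock tab; moves with it, axes as the dispenser's. Tab: steel plate 64 mm long (x), 76 wide, 6 thick, upper face at z 131 above the bench; across its middle stands a steel rib 10 mm thick (x), 60 wide (y), top at z 157, 26 mm above the plate. Push the rib from either side with closed fingers.
- lock_tab (a joint): Tab position along dispenser x, m: about 0 at the start, covering the button. A hidden stop lets it slide only one way, either equally likely: to +0.060 or to -0.060 (fully aside; it stays where left). The other way it meets a rubbery stop after about 0.010. 3 N of friction plus slight drag, no spring: over 8 N at slow speed means a stop. Never push it with more than 30 N.
- button_top (a point): Top centre of the black round push button, 40 mm in diameter, at the dispenser's origin in plan, top at z 122 mm when up, 3 mm under the tab; axes as the dispenser's. Hidden by the tab until that is aside; then the tab's edge is 28 mm from its centre.
- button (a joint): How far the button is pressed, m: 0 up, 0.018 fully down (top z 104 mm, hard stop). Sprung: 3 N starts it, about 10 N holds it down. Down, it lowers the gate before the first coupling and raises a pin that holds back the second; the first rolls into the tray in about 1 s while the button is held. Let up, the second rolls to the gate and waits.
- coupling_1: Front coupling: dark steel cylinder, 60 mm in diameter, 78 mm long, 0.5 kg, lying along the dispenser's y in the chute behind a steel gate. Origin: its centre (at first about x 56, z 80 mm from the dispenser's origin; z 36 in the tray). Its x and z axes turn as it rolls.
- coupling_2: Second coupling, the same in size, just behind the first (centre about x 116, z 89). Origin: its centre.
- tee: Bystander: dark steel pipe tee standing upright, 90 mm high, 58 mm wide, branch reaching 50 mm from its axis, on the bench on the housing's +y side. Origin: centre of its underside.
- elbow: Bystander: dark steel pipe elbow, 55 mm high, branch reaching 50 mm, on the bench on the housing's +y side towards its +x end. Origin: centre of its underside.
- wrench: Bystander: steel wrench 190 mm long lying along the dispenser on the bench beyond the tee, on the +y side. Origin: under its middle.
- locknut: Bystander: steel ring 68 mm across and 18 mm high on the bench beside the chute. Origin: centre of its underside.
- mug: Bystander: blue mug, 76 mm across and 90 mm high, standing on the left of the bench. Origin: centre of its underside.
- tape_roll: Bystander: white roll 100 mm across and 40 mm high on the bench beside the chute. Origin: centre of its underside.
Mind the look-alikes: they are no part of the job. What is shaped like the coupling_1 but green or purple is not meant.

How it is judged (in metres and radians):
On the way, in this order (a step that is already met when the one before it is completed fails the run):
1. the lock tab is slid fully aside while the button is up and both couplings are still in the chute ((value of joint lock_tab above 0.052 m or value of joint lock_tab below -0.052 m) and value of joint button below 0.004 m and x of coupling_2 in the frame of dispenser between 0.035 and 0.16 m and y of coupling_2 in the frame of dispenser between -0.131 and -0.045 m and z of coupling_2 in the frame of dispenser between 0.07 and 0.11 m and x of coupling_1 in the frame of dispenser between 0.035 and 0.16 m), for 0.2 s.
2. the button is pressed fully down by the fingers, the tab still aside ((value of joint lock_tab above 0.052 m or value of joint lock_tab below -0.052 m) and value of joint button above 0.015 m and contact force between the fingers and button above 1 N), for 0.2 s.
At the end, for the whole second after the job is handed in: The first coupling lies at rest in the catch tray and the second at rest in the chute, the button is up again (within 3 mm), the tab is fully aside (more than 52 mm of its 60 mm from the middle), and all is released (x of coupling_1 in the frame of dispenser between -0.19 and -0.085 m and y of coupling_1 in the frame of dispenser between -0.131 and -0.045 m and z of coupling_1 in the frame of dispenser between 0.025 and 0.05 m and x of coupling_2 in the frame of dispenser between 0.035 and 0.16 m and y of coupling_2 in the frame of dispenser between -0.131 and -0.045 m and z of coupling_2 in the frame of dispenser between 0.07 and 0.11 m and (value of joint lock_tab above 0.052 m or value of joint lock_tab below -0.052 m) and value of joint button below 0.003 m and linear speed of each of coupling_1, coupling_2 below 0.03 m/s); the robot touches nothing.
It fails at once if the lock tab is forced: pushed with more than 30 N (contact force between any of the fingers, the arm and lock_tab above 30 N).
It fails at once if a coupling is touched by the robot (contact force between any of the fingers, the arm and coupling_1 above 1 N or contact force between any of the fingers, the arm and coupling_2 above 1 N).
It fails at once if a bystander is moved by more than 30 mm (distance of any of tee, elbow, wrench, locknut, mug, tape_roll from where it was at the start of the episode above 0.03 m).
It fails at once if the second coupling leaves the chute (x of coupling_2 in the frame of dispenser below 0.02 m).
It also fails if it takes over 48 s, if anything falls off the work surface, if the arm or the gripper's body presses on something with over 40 N, if the wrist force passes 120 N, or if a joint passes its speed limit or range.

## Working session

There is one attempt and no reset: what is moved stays moved. The work goes in short steps, Python scripts to look and compute and a tool call to move; the robot and the scene stay as the last step left them, time stands still between calls to the robot, and variables do not carry over. Pictures are saved under pics/ and viewed, at most 10 in all, crops included, and the job is handed in when it is done.

Besides the shell and the picture viewer there is one more tool, called by a JSON object that holds its "fn" and its "kwargs", one argument or row to a line. jog_arm: Moves the arm, as the interface text tells. Its arguments: {"type":"object","properties":{"plan":{"type":"array"},"claw":{"type":"number"},"force":{"type":"number"}},"required":["plan"]}

```bash
mkdir -p pics; cat > h.py <<'E'
from cell import manip, camera, get_calibration
import numpy as np, cv2
from scipy.spatial.transform import Rotation as R
def cloud(n):
    c=get_calibration(n); p,d=camera(n)
    v,u=np.mgrid[:384,:512]
    P=np.stack([(u-c['cx'])/c['fx']*d,(v-c['cy'])/c['fy']*d,d],-1)
    A=np.array(c['attitude'],float)
    M=A if A.shape==(3,3) else R.from_euler('xyz',A).as_matrix()
    W=P@M.T+np.array(c['origin']); W[d==0]=np.nan
    return p,d,W
E
python3 - <<'E'
from h import *
s=manip.read_state(); print(s)
for n in('top','side'):
    print(get_calibration(n)); p,d,W=cloud(n); np.save(n+'.npy',W); cv2.imwrite(f'pics/{n}0.png',p[...,::-1])
    cv2.imwrite(f'{n}.png',p[...,::-1])
a=np.hstack([cv2.imread('top.png'),cv2.imread('side.png')])
W=np.load('top.npy');print(np.nanmedian(W[...,2]))
for lo,hi in((95,118),(119,128),(128,140),(150,165)):
    m=(W[...,2]>lo)&(W[...,2]<hi); v,u=np.nonzero(m); print(lo,hi,m.sum(), u.min(),u.max(),v.min(),v.max(),np.median(W[m],0))
E
```

```text
{'clock': 0.0, 'joints': array([-1.31059401e+00,  3.00485376e-01,  1.52154999e+00, -5.41123876e-06,
        1.32071472e+00, -6.66049736e-02]), 'qd': array([ 0.00187204, -0.00060986,  0.00028564,  0.0005764 ,  0.00014886,
        0.0012371 ]), 'effort': array([ 1.70137955e-03, -5.31800365e+01, -3.52734625e+01,  7.08798040e-02,
        2.44703132e-02, -1.32747095e-04]), 'eef_pos': array([ 176.48239414, -520.62041123,  182.3916715 ]), 'eef_rot': array([-3.14043743e+00, -7.18042752e-05,  3.26808593e-01]), 'wrist_force': array([-0.3005643 , -0.63402356,  0.25456109]), 'moment': array([-0.00300291,  0.00409334,  0.0102284 ]), 'finger_force': 0.0, 'finger_gap': 93.96285484513106}
{'fx': 410.0154834522282, 'fy': 410.0154834522282, 'cx': 254.43901567790837, 'cy': 191.11841268037108, 'origin': array([ 297.66185622,  130.6498898 , 1494.02250242]), 'attitude': array([-2.97427916, -0.00523162, -1.54943174])}
{'fx': 356.3307186491698, 'fy': 356.3307186491698, 'cx': 250.2596165489742, 'cy': 190.9516708801514, 'origin': array([ 503.98766882, -490.61461175,  761.42070818]), 'attitude': array([-2.38005284,  0.02083027, -0.09841227])}
0.2237523275748572
95 118 3740 0 469 0 365 [699.40859555  84.43416122 101.89585584]
119 128 673 0 459 0 267 [637.52677798 128.67488551 124.0551856 ]
128 140 758 0 460 1 360 [566.62954707 140.46129227 132.4322168 ]
150 165 4516 0 464 0 363 [598.00542904 626.69357852 159.55735496]
```

View pics/top0.png

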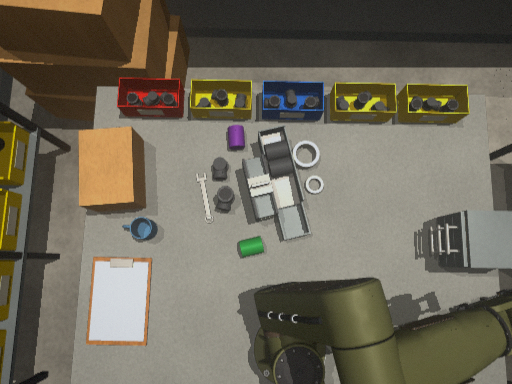

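View pics/side0.png

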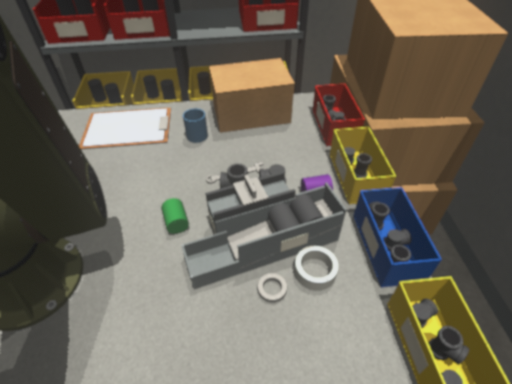

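The top view shows the dispenser with its tray near the robot at (292,222), two dark couplings at (277,155), and the tab and rib around (260,187). The green (250,247) and purple (235,137) cylinders lie loose on the bench and are not part of the job. The tee is at (225,198), the elbow at (220,168) and the wrench at (205,197).

```bash
python3 - <<'E'
from h import *
W=np.load('top.npy'); im=cv2.imread('top.png')
cv2.imwrite('pics/crop.png',cv2.resize(im[120:250,190:330],None,fx=5,fy=4.6,interpolation=cv2.INTER_CUBIC)[:600,:800])
S=np.load('side.npy'); 
Q=np.vstack([W[115:245,238:315].reshape(-1,3),S[150:290,180:350].reshape(-1,3)])
z=Q[:,2]
def show(n,lo,hi):
    m=(z>lo)&(z<hi); return Q[m]
rib=show('rib',150,161); print('rib',len(rib),rib.mean(0),cv2.minAreaRect(rib[:,:2].astype(np.float32)))
b=show('',20,170)
print('outline',cv2.minAreaRect(b[(b[:,0]>380)&(b[:,0]<900),:2].astype(np.float32)))
pl=show('',128.5,135); print('plate',len(pl),cv2.minAreaRect(pl[:,:2].astype(np.float32)),np.median(pl,0))
# per camera
for n,M,sl in(('top',W,np.s_[115:245,238:315]),('side',S,np.s_[150:290,180:350])):
    q=M[sl].reshape(-1,3); r=q[(q[:,2]>151)&(q[:,2]<161)]; print(n,len(r),r.mean(0) if len(r) else 0, cv2.minAreaRect(r[:,:2].astype(np.float32)) if len(r) else 0)
    r=q[(q[:,2]>22)&(q[:,2]<165)]; print(cv2.minAreaRect(r[:,:2].astype(np.float32)))
E
```

```text
rib 148 [549.59458388 110.98049016 156.62615955] ((549.4598388671875, 112.89804077148438), (13.090934753417969, 60.30078887939453), 14.899900436401367)
outline ((622.92724609375, 135.171142578125), (469.3114318847656, 481.7099304199219), 86.4871826171875)
plate 767 ((617.592529296875, 108.2755126953125), (131.802978515625, 302.9956359863281), 86.61797332763672) [546.45249657 108.06368341 131.36251054]
top 56 [548.46212828 111.20526489 156.97722119] ((548.779296875, 111.64396667480469), (11.130643844604492, 58.22694778442383), 14.89989948272705)
((596.5299682617188, 49.11304473876953), (482.60186767578125, 283.8445739746094), 1.147128701210022)
side 89 [550.50919299 110.50287427 156.59976807] ((550.037353515625, 113.24334716796875), (10.710755348205566, 60.15165710449219), 12.845962524414062)
((647.441162109375, 91.56486511230469), (571.9120483398438, 400.79339599609375), 16.89088249206543)
```

View pics/crop.png

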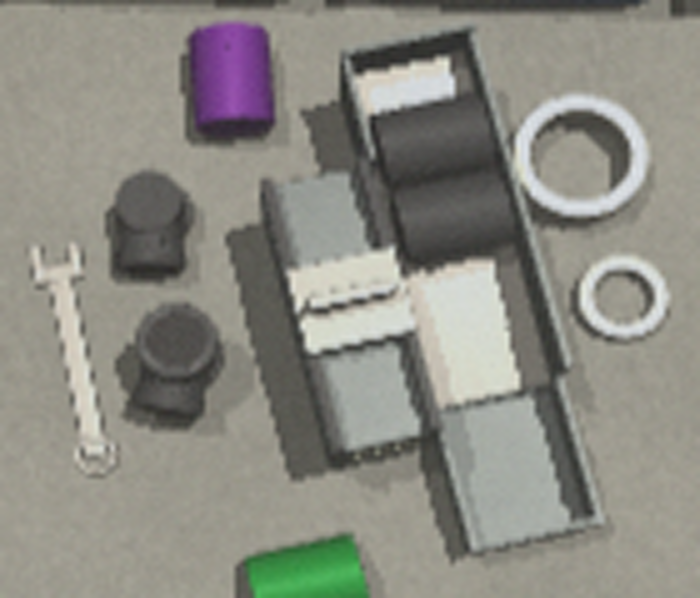

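Rib top is at about (549.5, 111.5, 157), which matches the stated z of 157, 60 mm width and 10 mm thickness. Dispenser yaw is about +14.5°, with the tray towards the robot. In dispenser x the look-alikes are well clear. I'll move above the -x side of the rib with the fingers closed.

{"fn": "jog_arm", "kwargs": {
  "plan": [0.04,0.07,0.02,0,0,-4.2,0.349,0.626,0.02,0,0,-4.2,0.349,0.626,0.02,0,0,-4.2,0.349,0.626,0.02,0,0,-4.2,0.349,0.626,0.02,0,0,-4.2,0.349,0.626,0.02,0,0,-4.2,0.349,0.626,0.02,0,0,-4.2,0.349,0.626,0.02,0,0,-4.2,0.349,0.626,0.02,0,0,-4.2,0.349,0.626,0.02,0,0,-4.2,0.349,0.626,0.02,0,0,-4.2,0.349,0.626,0.02,0,0,-4.2,0.349,0.626,0.02,0,0,-4.2,0.349,0.626,0.02,0,0,-4.2,0.349,0.626,0.02,0,0,-4.2,0.349,0.626,0.02,0,0,-4.2,0.349,0.626,0.02,0,0,-4.2,0.349,0.626,0.02,0,0,-4.2,0.349,0.626,0.02,0,0,-4.2],
  "claw": 0,
  "force": 20
}}

```text
clock: 2.0
eef_pos: [525.3, 104.1, 203.2]
eef_rot: [3.142, -0.0, 0.252]
wrist_force: [-0.9, 0.2, -0.5]
finger_gap: 0.6
finger_force: 0.0
```

```bash
python3 - <<'E'
from h import *
p,d,W=cloud('wrist'); np.save('w.npy',W); cv2.imwrite('pics/w1.png',p[...,::-1])
s=manip.read_state(); print(s['eef_pos'],s['wrist_force'])
m=(W[...,2]>152)&(W[...,2]<161)&(np.hypot(W[...,0]-549,W[...,1]-111)<50)
r=W[m]; print(len(r), r.mean(0) if len(r) else 0, cv2.minAreaRect(r[:,:2].astype(np.float32)) if len(r) else 0)
E
```

```text
[525.39256994 104.27457841 203.22029189] [0.5661683  0.29876575 0.35893669]
838 [551.01733485 115.21935175 157.3148007 ] ((550.4005126953125, 115.07562255859375), (10.370587348937988, 59.82503890991211), 14.898794174194336)
```

View pics/w1.png

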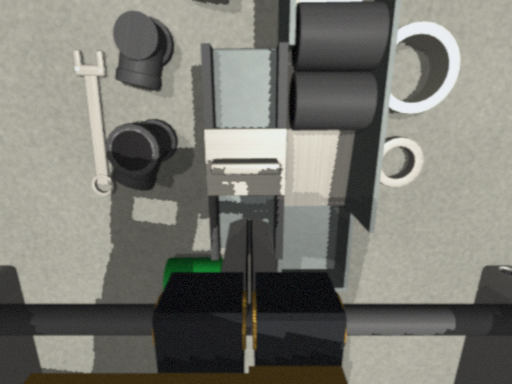

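The wrist view shows the rib at (245,180), running across between the rails, with the finger line centred on it. Its centre is (550.4, 115.1), yaw 14.9°. I'll go down to z 141 beside it.

{"fn": "jog_arm", "kwargs": {
  "plan": [-0.001,0.004,-0.02,0,0,0.5,-0.001,0.004,-0.04,0,0,0.5,-0.001,0.004,-0.055,0,0,0.5,-0.001,0.004,-0.062,0,0,0.5,-0.001,0.004,-0.062,0,0,0.5,0.003,0.005,-0.062,0,0,0.5,0.006,0.006,-0.062,0,0,0.5,0.008,0.0065,-0.062,0,0,0.5,0.008,0.0065,-0.062,0,0,0.5]
}}

```text
clock: 2.95
eef_pos: [533.9, 111.7, 141.2]
eef_rot: [3.142, -0.001, 0.262]
wrist_force: [-0.0, -0.2, -1.3]
finger_gap: 0.1
finger_force: 0.0
```

{"fn": "jog_arm", "kwargs": {
  "plan": [0.001,0.00025,0,0,0,0,0.002,0.0005,0,0,0,0,0.003,0.00075,0,0,0,0,0.004,0.001,0,0,0,0,0.005,0.00125,0,0,0,0,0.006,0.0015,0,0,0,0,0.007,0.0018,0,0,0,0,0.008,0.002,0,0,0,0,0.009,0.0023,0,0,0,0]
}}

```text
clock: 3.85
eef_pos: [542.6, 114.0, 140.9]
eef_rot: [-3.142, 0.0, 0.262]
wrist_force: [-0.1, 0.3, 0.3]
finger_gap: 0.4
finger_force: 0.0
```

{"fn": "jog_arm", "kwargs": {
  "plan": [0.001,0.00025,0,0,0,0,0.002,0.0005,0,0,0,0,0.003,0.00075,0,0,0,0,0.004,0.001,0,0,0,0]
}}

```text
clock: 4.25
eef_pos: [546.6, 114.9, 141.0]
eef_rot: [-3.142, -0.0, 0.262]
wrist_force: [0.7, -0.2, 0.4]
finger_gap: 0.6
finger_force: 0.0
```

{"fn": "jog_arm", "kwargs": {
  "plan": [0.001,0.00025,0,0,0,0,0.002,0.0005,0,0,0,0,0.003,0.00075,0,0,0,0,0.004,0.001,0,0,0,0]
}}

```text
clock: 4.65
eef_pos: [550.6, 115.9, 140.9]
eef_rot: [3.142, 0.0, 0.262]
wrist_force: [0.2, -0.4, -1.0]
finger_gap: 0.1
finger_force: 0.0
```

```bash
python3 - <<'E'
from h import *
p,d,W=cloud('wrist'); q,d2,S=cloud('side'); 
a=np.hstack([p,cv2.resize(q[150:270,180:340],(512,384))])
cv2.imwrite('pics/w2.png',cv2.resize(a,(800,300))[...,::-1])
for n,M in(('w',W),('s',S)):
    m=(M[...,2]>152)&(M[...,2]<161)&(np.hypot(M[...,0]-549,M[...,1]-111)<60)
    r=M[m]; print(n,len(r), r.mean(0) if len(r) else 0, cv2.minAreaRect(r[:,:2].astype(np.float32)) if len(r) else 0)
for i in range(3): camera('top'); print(manip.read_state()['wrist_force'])
E
```

```text
w 739 [552.32127043 114.33865646 156.8629732 ] ((551.088134765625, 115.16899108886719), (9.57550048828125, 59.5390625), 15.027806282043457)
s 60 [552.60968808 101.39413423 156.5315545 ] ((550.8667602539062, 110.18998718261719), (9.683521270751953, 53.67176055908203), 15.430665969848633)
[-1.13111826 -0.44293167  0.80126892]
[0.2595399  0.06916651 0.53625272]
[-0.45447131 -0.37271595  0.07675042]
```

View pics/w2.png

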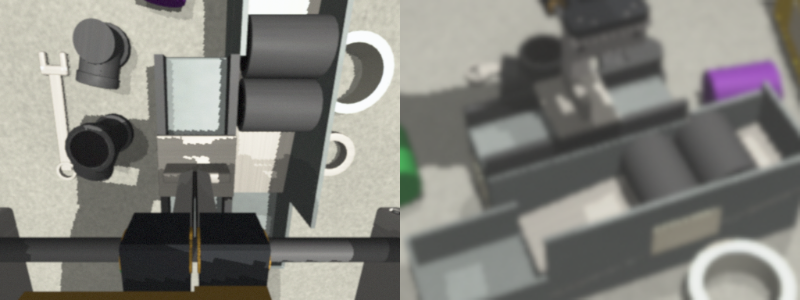

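The wrist view (left half) shows the fingertips at about (195,172), at the near face of the rib. I need to check the depth around the tip, because no contact force has shown up yet.

```bash
python3 - <<'E'
from h import *
c=get_calibration('wrist');e=manip.read_state()['eef_pos'];print(c['origin'],c['attitude'],e)
M=R.from_euler('xyz',c['attitude']).as_matrix()
k=M.T@(e-c['origin']);print('tcp px',k[0]/k[2]*c['fx']+c['cx'],k[1]/k[2]*c['fy']+c['cy'])
p,d,W=cloud('wrist')
for r in range(170,300,6): print(r,W[r,215].round(0),W[r,250].round(0),W[r,256].round(0))
E
```

```text
[630.26230621 137.64863212 343.49104023] [ 2.85856405e+00  4.11960772e-04 -1.30886995e+00] [550.51880266 115.91330379 140.92402987]
tcp px 249.53015220729785 218.29190916105654
170 [569. 151. 101.] [577. 123. 101.] [578. 118. 101.]
176 [573. 148. 132.] [579. 123. 131.] [580. 119. 131.]
182 [568. 147. 132.] [575. 122. 131.] [576. 118. 131.]
188 [564. 146. 132.] [570. 121. 132.] [572. 117. 133.]
194 [559. 145. 132.] [566. 120. 131.] [567. 115. 132.]
200 [554. 144. 131.] [562. 119. 133.] [562. 114. 131.]
206 [550. 143. 131.] [557. 117. 133.] [558. 113. 132.]
212 [548. 142. 139.] [555. 117. 141.] [556. 112. 139.]
218 [549. 140. 152.] [555. 117. 151.] [557. 113. 153.]
224 [546. 139. 156.] [559. 118. 173.] [561. 115. 175.]
230 [543. 138. 158.] [559. 118. 181.] [562. 115. 185.]
236 [526. 137. 132.] [559. 118. 190.] [561. 115. 192.]
242 [520. 136. 131.] [559. 118. 196.] [561. 115. 199.]
248 [516. 135. 132.] [559. 118. 204.] [561. 116. 207.]
254 [503. 133. 119.] [559. 118. 210.] [561. 116. 213.]
260 [498. 132. 120.] [559. 118. 216.] [561. 116. 218.]
266 [493. 131. 122.] [559. 118. 221.] [562. 116. 224.]
272 [581. 135. 266.] [559. 118. 227.] [584. 123. 267.]
278 [581. 134. 269.] [559. 118. 231.] [584. 123. 269.]
284 [581. 134. 273.] [558. 118. 235.] [585. 123. 273.]
290 [582. 134. 276.] [555. 117. 234.] [585. 124. 277.]
296 [582. 134. 279.] [552. 116. 234.] [584. 123. 278.]
```

```bash
python3 - <<'E'
from h import *
W=np.load('w.npy')-np.array([525.3,104.2,203.2])
p,d,V=cloud('wrist'); V=V-manip.read_state()['eef_pos']
for r in range(204,272,4): print(r,W[r,246].round(0),W[r,250].round(0),'|',V[r,246].round(0),V[r,250].round(0))
cv2.imwrite('pics/w3.png',cv2.resize(np.hstack([cv2.imread('pics/w1.png')[140:280,190:310],p[140:280,190:310,::-1]]),(800,466)))
E
```

```text
204 [ -25.   -3. -102.] [ -24.   -7. -103.] | [nan nan nan] [  8.   2. -10.]
208 [ -30.   -4. -102.] [ -29.   -8. -103.] | [ 4.  4. -9.] [  4.   1. -10.]
212 [ -34.   -5. -103.] [ -33.   -9. -103.] | [ 4.  4. -0.] [ 5.  1. -0.]
216 [ -39.   -6. -104.] [ -38.  -11. -103.] | [4. 4. 7.] [5. 1. 7.]
220 [ 8.  4. 25.] [ 9.  2. 25.] | [ 8.  4. 24.] [ 9.  2. 25.]
224 [ 9.  4. 32.] [ 9.  2. 32.] | [ 8.  5. 32.] [ 8.  2. 31.]
228 [ 8.  4. 37.] [ 8.  2. 36.] | [ 8.  4. 38.] [ 9.  2. 37.]
232 [ 8.  4. 43.] [ 8.  2. 42.] | [ 8.  4. 43.] [ 9.  2. 43.]
236 [ 8.  4. 49.] [ 9.  2. 48.] | [ 8.  4. 49.] [ 9.  2. 48.]
240 [ 8.  4. 54.] [ 9.  2. 54.] | [ 8.  4. 54.] [ 9.  2. 53.]
244 [ 8.  4. 59.] [ 9.  2. 59.] | [ 8.  4. 58.] [ 9.  2. 59.]
248 [ 8.  4. 63.] [ 9.  2. 64.] | [nan nan nan] [ 9.  2. 63.]
252 [ 8.  4. 67.] [ 9.  2. 67.] | [ 8.  4. 67.] [ 9.  2. 67.]
256 [ 8.  4. 72.] [ 9.  2. 71.] | [ 8.  4. 72.] [ 9.  2. 71.]
260 [ 8.  4. 74.] [ 9.  2. 75.] | [ 9.  4. 76.] [ 9.  2. 75.]
264 [ 8.  4. 79.] [ 9.  2. 79.] | [ 8.  4. 79.] [ 9.  2. 79.]
268 [ 8.  4. 82.] [ 9.  2. 82.] | [ 8.  4. 82.] [ 9.  2. 82.]
```

View pics/w3.png

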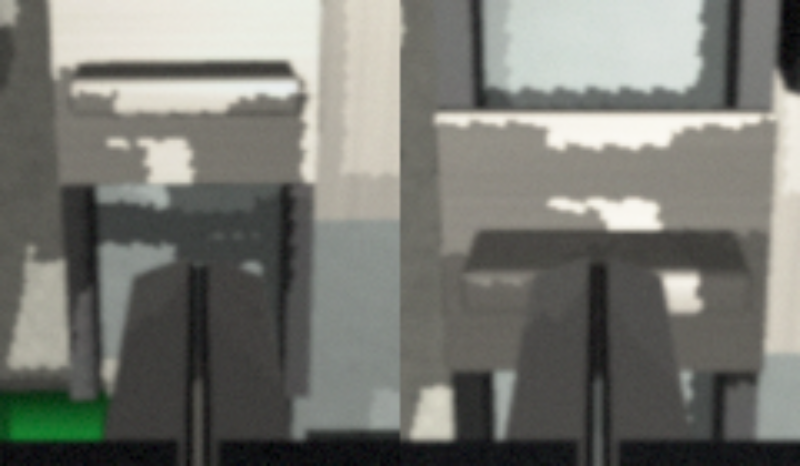

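The enlarged view shows the fingertips ending just above the rib top, about 20 mm higher than the reported TCP. They passed over the rib, which is why no force appeared. I'll back off and check the tip height with the side camera.

{"fn": "jog_arm", "kwargs": {
  "plan": [-0.012,-0.003,0,0,0,0,-0.024,-0.007,0,0,0,0,-0.024,-0.007,0,0,0,0]
}}

```text
clock: 5.3
eef_pos: [525.9, 108.7, 141.1]
eef_rot: [-3.142, 0.0, 0.262]
wrist_force: [0.4, 1.0, -0.2]
finger_gap: 0.8
finger_force: 0.0
```

```bash
python3 - <<'E'
from h import *
p,d,W=cloud('side'); e=manip.read_state()['eef_pos']; print(e)
D=W-e; x=np.array([.966,.257]); a=D[...,:2]@x; b=D[...,:2]@np.array([-.257,.966])
m=(abs(a)<12)&(abs(b)<16)&(D[...,2]>-25)&(D[...,2]<70)
for lo in range(-24,64,4):
    q=m&(D[...,2]>=lo)&(D[...,2]<lo+4)
    if q.any(): print(lo,q.sum(),a[q].min().round(),a[q].max().round(),b[q].min().round(),b[q].max().round())
v,u=np.nonzero(m);print(u.min(),u.max(),v.min(),v.max())
c=p[max(v.min()-30,0):v.max()+30,u.min()-50:u.max()+50]
cv2.imwrite('pics/s4.png',cv2.resize(c,None,fx=4,fy=4,interpolation=cv2.INTER_CUBIC)[...,::-1][:600,:800])
E
```

```text
[526.57670232 108.88348569 141.26095165]
-16 3 -7.0 -3.0 -14.0 -8.0
-12 79 -8.0 12.0 -16.0 16.0
24 3 -10.0 -9.0 -4.0 2.0
28 1 -9.0 -9.0 -5.0 -5.0
32 10 -10.0 9.0 -14.0 9.0
36 15 -10.0 9.0 -14.0 8.0
40 13 -9.0 9.0 -13.0 -7.0
44 12 -9.0 9.0 -14.0 -8.0
48 6 -8.0 9.0 -13.0 -12.0
52 1 -1.0 -1.0 -13.0 -13.0
235 247 176 198
```

View pics/s4.png

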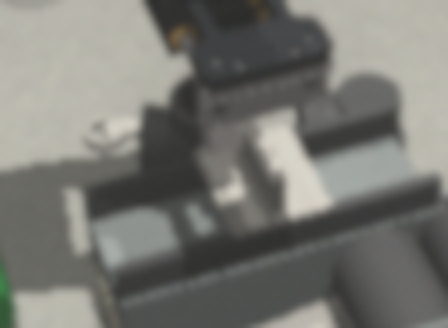

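The side view confirms it: the fingers end about 22 mm above the reported TCP. I'll lower in small steps while watching the force.

{"fn": "jog_arm", "kwargs": {
  "plan": [0,0,-0.004,0,0,0,0,0,-0.007,0,0,0,0,0,-0.009,0,0,0,0,0,-0.011,0,0,0]
}}

```text
clock: 5.75
eef_pos: [526.6, 109.0, 129.5]
eef_rot: [-3.142, 0.0, 0.262]
wrist_force: [0.4, -0.2, 1.0]
finger_gap: 0.7
finger_force: 0.0
```

{"fn": "jog_arm", "kwargs": {
  "plan": [0,0,-0.002,0,0,0,0,0,-0.004,0,0,0,0,0,-0.006,0,0,0,0,0,-0.008,0,0,0,0,0,-0.008,0,0,0]
}}

```text
clock: 6.25
eef_pos: [526.4, 108.9, 121.7]
eef_rot: [-3.142, 0.0, 0.262]
wrist_force: [-0.4, 0.2, 0.7]
finger_gap: 0.9
finger_force: 0.0
```

No force with the TCP below the plate level, so the tip offset is confirmed. Now I'll push towards +x slowly.

{"fn": "jog_arm", "kwargs": {
  "plan": [0.003,0.0008,0,0,0,0,0.006,0.0016,0,0,0,0,0.009,0.0024,0,0,0,0,0.01,0.0026,0,0,0,0,0.011,0.0028,0,0,0,0,0.012,0.0031,0,0,0,0,0.013,0.0034,0,0,0,0,0.014,0.0036,0,0,0,0]
}}

```text
clock: 7.05
eef_pos: [540.6, 112.6, 122.0]
eef_rot: [-3.141, 0.0, 0.262]
wrist_force: [-3.6, 0.9, 2.6]
finger_gap: 0.6
finger_force: 1.5
```

{"fn": "jog_arm", "kwargs": {
  "plan": [0.001,0.0003,0,0,0,0,0.002,0.0005,0,0,0,0,0.003,0.0008,0,0,0,0]
}}

```text
clock: 7.35
eef_pos: [543.6, 113.4, 122.0]
eef_rot: [-3.142, 0.0, 0.262]
wrist_force: [-3.2, 0.3, 1.5]
finger_gap: 0.2
finger_force: 1.5
```

{"fn": "jog_arm", "kwargs": {
  "plan": [0.001,0.0003,0,0,0,0,0.002,0.0005,0,0,0,0,0.003,0.0008,0,0,0,0]
}}

```text
clock: 7.65
eef_pos: [546.6, 114.1, 121.9]
eef_rot: [-3.142, 0.0, 0.262]
wrist_force: [-3.4, 0.3, 1.0]
finger_gap: 0.8
finger_force: 1.5
```

{"fn": "jog_arm", "kwargs": {
  "plan": [0.0007,0.0002,0,0,0,0,0.0015,0.0004,0,0,0,0]
}}

```text
clock: 7.85
eef_pos: [548.1, 114.5, 121.9]
eef_rot: [-3.142, 0.0, 0.262]
wrist_force: [-3.5, 0.1, 1.2]
finger_gap: 0.1
finger_force: 1.5
```

{"fn": "jog_arm", "kwargs": {
  "plan": [0.0007,0.0002,0,0,0,0,0.0015,0.0004,0,0,0,0]
}}

```text
clock: 8.05
eef_pos: [549.6, 114.9, 121.9]
eef_rot: [-3.142, 0.0, 0.262]
wrist_force: [-4.5, 0.5, 0.8]
finger_gap: 0.4
finger_force: 1.5
```

{"fn": "jog_arm", "kwargs": {
  "plan": [0.0007,0.0002,0,0,0,0,0.0015,0.0004,0,0,0,0]
}}

```text
clock: 8.25
eef_pos: [551.1, 115.3, 121.9]
eef_rot: [-3.142, 0.0, 0.262]
wrist_force: [-3.6, 0.9, 1.2]
finger_gap: 0.4
finger_force: 1.5
```

{"fn": "jog_arm", "kwargs": {
  "plan": [0.001,0.0003,0,0,0,0,0.002,0.0005,0,0,0,0,0.003,0.0008,0,0,0,0]
}}

```text
clock: 8.55
eef_pos: [554.1, 116.2, 121.9]
eef_rot: [-3.142, 0.0, 0.262]
wrist_force: [-3.5, -0.5, 2.2]
finger_gap: 0.7
finger_force: 1.5
```

{"fn": "jog_arm", "kwargs": {
  "plan": [0.001,0.0003,0,0,0,0,0.002,0.0005,0,0,0,0,0.003,0.0008,0,0,0,0,0.004,0.0011,0,0,0,0]
}}

```text
clock: 8.95
eef_pos: [558.1, 117.2, 121.9]
eef_rot: [3.142, 0.0, 0.262]
wrist_force: [-2.7, 0.8, 1.3]
finger_gap: 0.4
finger_force: 1.5
```

It has moved well past 10 mm at about 3 N, so +x is the free direction. Continuing.

{"fn": "jog_arm", "kwargs": {
  "plan": [0.003,0.0008,0,0,0,0,0.006,0.0016,0,0,0,0,0.009,0.0024,0,0,0,0,0.012,0.0032,0,0,0,0,0.015,0.004,0,0,0,0,0.018,0.0048,0,0,0,0,0.021,0.0056,0,0,0,0,0.024,0.0064,0,0,0,0,0.027,0.0072,0,0,0,0,0.03,0.008,0,0,0,0,0.032,0.0085,0,0,0,0]
}}

```text
clock: 10.05
eef_pos: [590.3, 125.8, 121.9]
eef_rot: [-3.142, -0.0, 0.262]
wrist_force: [-3.1, 0.2, 1.9]
finger_gap: 0.6
finger_force: 1.6
```

{"fn": "jog_arm", "kwargs": {
  "plan": [0.001,0.0003,0,0,0,0,0.002,0.0005,0,0,0,0]
}}

```text
clock: 10.25
eef_pos: [592.1, 126.3, 121.9]
eef_rot: [-3.141, 0.0, 0.262]
wrist_force: [-4.2, 0.6, 1.1]
finger_gap: -0.1
finger_force: 1.5
```

{"fn": "jog_arm", "kwargs": {
  "plan": [0.001,0.0003,0,0,0,0,0.002,0.0005,0,0,0,0]
}}

```text
clock: 10.45
eef_pos: [593.3, 126.6, 121.9]
eef_rot: [-3.141, 0.002, 0.262]
wrist_force: [-13.8, -0.5, 6.8]
finger_gap: 0.3
finger_force: 7.1
```

The stop is felt at 14 N with the tab fully travelled. I'll back off, lift and check.

{"fn": "jog_arm", "kwargs": {
  "plan": [-0.004,-0.001,0,0,0,0,-0.02,-0.005,0.01,0,0,0,-0.045,-0.012,0.035,0,0,0,-0.06,-0.016,0.055,0,0,0,-0.06,-0.016,0.055,0,0,0]
}}

```text
clock: 10.95
eef_pos: [534.4, 110.5, 180.0]
eef_rot: [3.141, -0.006, 0.262]
wrist_force: [-0.3, -0.4, 0.1]
finger_gap: 0.4
finger_force: 0.0
```

```bash
python3 - <<'E'
from h import *
p,d,W=cloud('wrist'); e=manip.read_state()['eef_pos']; print(e)
cv2.imwrite('pics/w5.png',p[...,::-1])
m=(W[...,2]>152)&(W[...,2]<161)&(np.hypot(W[...,0]-605,W[...,1]-130)<45)
r=W[m]; print('rib',len(r),cv2.minAreaRect(r[:,:2].astype(np.float32)))
g=p.max(2)<70
m=(W[...,2]>116)&(W[...,2]<127)&(np.hypot(W[...,0]-550,W[...,1]-115)<27)
r=W[m]; print('btn',len(r),r.mean(0) if len(r) else 0,cv2.minEnclosingCircle(r[:,:2].astype(np.float32)) if len(r) else 0)
E
```

```text
[534.65378569 110.59242944 178.20852318]
rib 1111 ((608.0525512695312, 130.5069122314453), (9.376457214355469, 59.553466796875), 14.994338035583496)
btn 1457 [551.05657201 115.17691915 122.62773179] ((550.2261352539062, 114.91173553466797), 19.869773864746094)
```

View pics/w5.png

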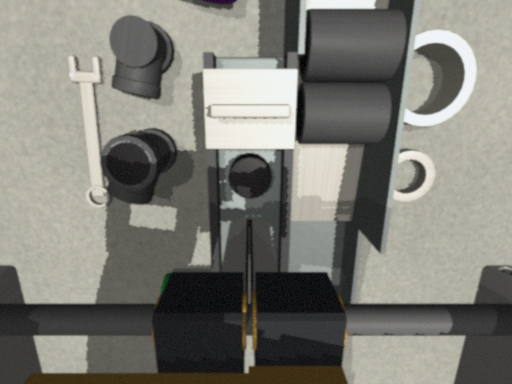

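The wrist view shows the black button exposed at (250,175) and the tab aside at (250,110), 59.7 mm off. The button centre is (550.4, 115.0, 122). I'll go above it and down.

{"fn": "jog_arm", "kwargs": {
  "plan": [0.0135,0.004,-0.01,0,0,0,0.0135,0.004,-0.035,0,0,0,0.0135,0.004,-0.06,0,0,0,0.0135,0.004,-0.068,0,0,0,0.0135,0.004,-0.07,0,0,0]
}}

```text
clock: 11.5
eef_pos: [547.3, 114.7, 105.4]
eef_rot: [-3.141, 0.002, 0.262]
wrist_force: [0.9, 0.0, 0.0]
finger_gap: 0.2
finger_force: 0.0
```

{"fn": "jog_arm", "kwargs": {
  "plan": [0,0,-0.003,0,0,0,0,0,-0.006,0,0,0,0,0,-0.009,0,0,0,0,0,-0.012,0,0,0]
}}

```text
clock: 11.9
eef_pos: [548.0, 114.8, 95.6]
eef_rot: [3.141, -0.002, 0.262]
wrist_force: [-0.1, -0.5, 3.9]
finger_gap: 0.4
finger_force: 2.2
```

{"fn": "jog_arm", "kwargs": {
  "plan": [0,0,-0.003,0,0,0,0,0,-0.006,0,0,0,0,0,-0.009,0,0,0,0,0,-0.011,0,0,0]
}}

```text
clock: 12.3
eef_pos: [548.1, 114.8, 84.4]
eef_rot: [3.141, -0.002, 0.262]
wrist_force: [-0.2, 0.8, 8.4]
finger_gap: 0.7
finger_force: 4.1
```

{"fn": "jog_arm", "kwargs": {
  "plan": [0,0,-0.001,0,0,0,0,0,-0.002,0,0,0]
}}

```text
clock: 12.5
eef_pos: [548.1, 114.8, 82.8]
eef_rot: [3.141, -0.002, 0.262]
wrist_force: [-1.3, 0.1, 10.3]
finger_gap: 0.6
finger_force: 4.9
```

{"fn": "jog_arm", "kwargs": {
  "plan": [0,0,-0.001,0,0,0,0,0,-0.002,0,0,0]
}}

```text
clock: 12.7
eef_pos: [548.3, 114.8, 81.6]
eef_rot: [3.141, -0.002, 0.262]
wrist_force: [-7.3, -0.6, 24.6]
finger_gap: -0.1
finger_force: 12.3
```

The hard stop is reached at 25 N. I'll hold for 1.5 s and check that the coupling has rolled before releasing.

{"fn": "jog_arm", "kwargs": {
  "plan": [0,0,0,0,0,0,0,0,0,0,0,0,0,0,0,0,0,0,0,0,0,0,0,0,0,0,0,0,0,0,0,0,0,0,0,0,0,0,0,0,0,0,0,0,0,0,0,0,0,0,0,0,0,0,0,0,0,0,0,0,0,0,0,0,0,0,0,0,0,0,0,0,0,0,0,0,0,0,0,0,0,0,0,0]
}}

```text
clock: 14.1
eef_pos: [548.2, 114.8, 81.6]
eef_rot: [3.141, -0.002, 0.262]
wrist_force: [-4.0, -0.2, 17.5]
finger_gap: 0.6
finger_force: 8.8
```

```bash
cat > chk.py <<'E'
from h import *
p,d,W=cloud('side'); x=np.array([.966,.257]); y=np.array([-.257,.966])
D=W[...,:2]-np.array([550.4,115.0]); a=D@x; b=D@y
m=(p.max(2)<85)&(b>-125)&(b<-52)&(W[...,2]>45)&(a>-190)&(a<180)|((b>-125)&(b<-52)&(a<-90)&(a>-190)&(W[...,2]>45))
for lo in range(-190,180,20):
    q=(b>-120)&(b<-55)&(a>=lo)&(a<lo+20); 
    if q.sum()>5: print(lo,q.sum(),np.nanpercentile(W[...,2][q],90).round())
r=W[(W[...,2]>152)&(W[...,2]<161)&(np.hypot(W[...,0]-606,W[...,1]-130)<45)]
print(len(r),cv2.minAreaRect(r[:,:2].astype(np.float32)) if len(r) else 0)
s=manip.read_state();print(s['clock'],s['eef_pos'],s['wrist_force'])
import sys; cv2.imwrite(sys.argv[1],cv2.resize(p[130:300,170:360],(760,600))[...,::-1])
E
python3 chk.py pics/s6.png
```

```text
-190 211 64.0
-170 202 68.0
-150 169 64.0
-130 107 8.0
-110 125 8.0
-90 165 30.0
-70 60 33.0
-50 175 383.0
-30 539 396.0
-10 588 402.0
10 477 393.0
30 95 228.0
50 83 52.0
70 262 106.0
90 216 119.0
110 143 119.0
130 29 112.0
150 66 69.0
170 359 124.0
11 ((616.783447265625, 103.8180160522461), (9.973006248474121, 4.955976963043213), 82.52611541748047)
14.15 [548.22971229 114.85820814  81.65569891] [-5.61970313 -1.31049074 17.95052901]
```

Coupling 1 is in the tray (top z about 67) and coupling 2 is still in the chute at x about 105. Releasing straight up, then clear.

{"fn": "jog_arm", "kwargs": {
  "plan": [0,0,0.006,0,0,0,0,0,0.014,0,0,0,0,0,0.025,0,0,0,0,0,0.05,0,0,0,0,0,0.09,0,0,0,-0.01,0,0.13,0,0,0,-0.05,0.0,0.16,0,0,0,-0.09,0,0.17,0,0,0,-0.12,0,0.17,0,0,0,-0.12,0,0.17,0,0,0,-0.12,0,0.17,0,0,0,-0.12,0,0.17,0,0,0,-0.12,0,0.17,0,0,0,-0.12,0,0.17,0,0,0,-0.12,0,0.17,0,0,0,-0.12,0,0.17,0,0,0]
}}

```text
clock: 15.75
eef_pos: [427.7, 114.7, 249.8]
eef_rot: [-3.142, 0.0, 0.262]
wrist_force: [-0.3, 0.6, 0.7]
finger_gap: 0.3
finger_force: 0.0
```

```bash
python3 chk.py pics/s7.png; python3 - <<'E'
from h import *
for n in('side','wrist','top'):
    p,d,W=cloud(n)
    m=(abs(W[...,2]-122)<14)&(np.hypot(W[...,0]-550.4,W[...,1]-115)<15); print(n,m.sum(),np.nanmedian(W[...,2][m]) if m.any() else 0)
E
```

```text
-190 212 64.0
-170 205 67.0
-150 258 410.0
-130 196 411.0
-110 212 411.0
-90 189 399.0
-70 59 34.0
-50 56 37.0
-30 64 39.0
-10 70 43.0
10 183 93.0
30 221 109.0
50 166 110.0
70 57 105.0
90 58 59.0
110 100 62.0
130 106 65.0
150 113 68.0
170 357 125.0
85 ((607.78125, 129.1802215576172), (10.562042236328125, 62.552589416503906), 13.392058372497559)
15.8 [427.63024977 114.70096883 249.82229151] [-0.38163235  0.75666777  0.34395968]
side 83 122.34001538052246
wrist 705 122.98143834939361
top 56 122.40329274548367
```

View pics/s7.png

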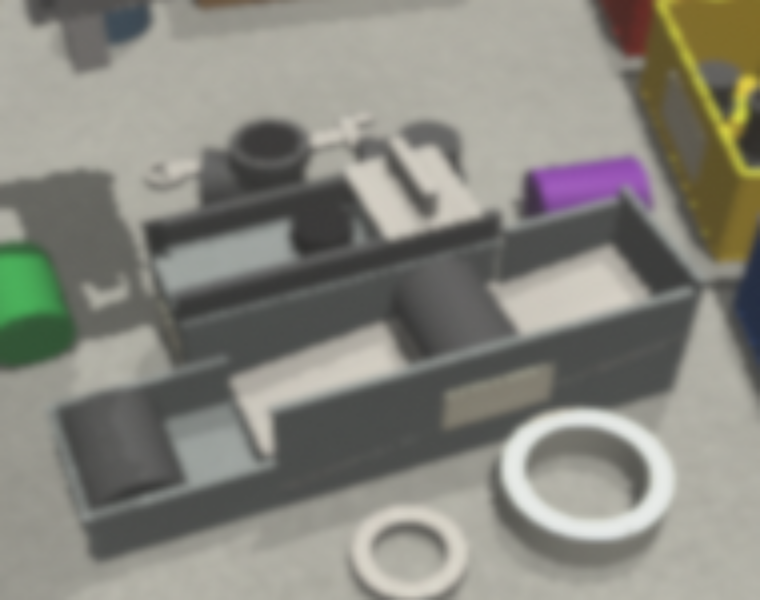

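The side view shows one coupling in the tray (120,445), the second at the gate (455,305), the button up (z 122) and the tab aside. I'll let it settle and hand in.

{"fn": "jog_arm", "kwargs": {
  "plan": [0,0,0,0,0,0,0,0,0,0,0,0,0,0,0,0,0,0,0,0,0,0,0,0,0,0,0,0,0,0,0,0,0,0,0,0,0,0,0,0,0,0,0,0,0,0,0,0,0,0,0,0,0,0,0,0,0,0,0,0]
}}

```text
clock: 16.95
eef_pos: [427.5, 114.7, 249.9]
eef_rot: [-3.142, 0.0, 0.262]
wrist_force: [0.5, 0.2, 0.2]
finger_gap: 0.5
finger_force: 0.0
```

```bash
python3 -c "
from cell import manip
print(manip.sign_off())"
```

```text
the job is handed in; nothing more can be done
None
```

The job is handed in (no verdict shown): the tab slid fully aside towards +x, away from the tray, and one coupling went into the tray. The second waits at the gate, the button is back up, and the arm is clear.

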